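# Shake the fallen bottle of paper size

### The job

The square white bottle on the papermaking bench has fallen over: stand it upright in the middle of the shaker's round plate, set it down gently and let go of it. Then run the shaker: push the paddle switch on the sloping control box well over towards the side where the shaker stands, hold it there for a good second, and let it spring back to the middle. Do not push the paddle the other way, nor before the bottle stands on the plate, and leave the jar, beaker, tub and wooden frame where they are.

Things in the scene. Friction and masses are not known exactly. Their poses are not given: they have to be found in the camera images.
- bottle_center (a point): Point on the axis of the loose white plastic bottle (0.15 to 0.31 kg), half-way along its 120 mm length. z runs along the bottle from base to cap: level while it lies, up when it stands; x and y are square to its flat sides. It lies on a flat side, this point 23 mm above the bench, its cap pointing away from the robot, up to about 30 degrees to either side.
- bottle: The same bottle, as a whole: square body 46 x 46 mm and 90 mm long from the base, then a round neck and a grey cap 37 mm across up to 120 mm. Origin at the centre of the underside of its base (60 mm from bottle_center), z from base to cap.
- plate (a point): Centre of the top of the shaker's fixed round plate, black rubber on steel, 116 mm across, 55 mm above the bench. z up, x away from the robot within about 15 degrees. The shaker stands to the left or to the right, the control box on the other side.
- shaker: The fixed shaker: grey base 150 x 150 mm, 44 mm high, under the plate; origin at the centre of its underside on the bench, axes as plate. A 6 mm steel wire rail, top at 91 mm above the bench, runs along its far side (x = 70 mm) and both flanks (y = +-70 mm, from x = -35 mm on); the side facing the robot is open.
- console: Fixed grey control box, 120 mm deep (x), 120 mm wide (y); origin at the centre of its underside, z up, x away from the robot within about 15 degrees. Its top panel faces the robot, sloping 35 degrees: 30 mm high at the front edge, 72 at the middle, 114 at the back; outward normal (-0.574, 0, 0.819). The paddle switch stands in its middle, square to it.
- shield_edge (a point): Middle of the front edge of the underside of a level clear splash shield over the panel, 206 mm above the bench at console x = -19 mm, with a steel strip along it. The shield is 116 mm wide, runs back to x = 65 mm, on two posts at x = 55, y = +-52 mm. It bars a gripper coming straight down: come in leaning with the panel, 25 to 45 degrees from vertical.
- paddle_tip (a point): Middle of the free end of the black paddle switch, 45 mm out from the panel, square to it at rest; moves with the paddle. z points outward along the paddle. Its head is 10 mm thick in the direction of swing (y), 18 mm wide along the slope (x), 26 mm long. The pivot is 45 mm below this point, its axis running along the slope.
- paddle (a joint): Angle of the paddle, rad: 0 at rest in the middle, positive when it leans to the control box's own +y side (left, seen from the robot), stops at +-0.45. A spring returns it: about 3 N sideways at the tip holds it at 0.4. Well over means beyond 0.28.
- jar: Bystander: short closed round jar with steel cap, 64 mm across, 95 mm high, standing between the robot and the bottle. Origin at the centre of its underside.
- beaker: Bystander: open round white beaker, 72 mm across, 85 mm high, standing close in on one side. Origin at the centre of its underside.
- tub: Bystander: open clear tub with paper scraps, 100 x 75 x 50 mm high, standing close in on the side opposite the beaker. Origin at the centre of its underside.
- mould: Bystander: dark wooden paper mould (frame), 130 x 170 x 28 mm high, lying flat farthest out. Origin at the centre of its underside.
Mind the look-alikes: they are no part of the job. What is shaped like the console but red is not meant.

How it is judged:
On the way, in this order (a step that is already met when the one before it is completed fails the run):
1. the bottle stands upright in the middle of the plate, released (horizontal distance between bottle_center and plate below 0.025 m and angle between bottle_center's own z axis and vertical below 0.1 rad and z of bottle_center in the frame of plate between 0.054 and 0.066 m and contact force between the fingers and bottle below 0.05 N), for 0.3 s.
2. the paddle is held well over towards the shaker for a good second (((y of plate in the frame of console above 0 m and value of joint paddle above 0.28 rad) or (y of plate in the frame of console below 0 m and value of joint paddle below -0.28 rad))), for 0.8 s.
At the end, for the whole second after the job is handed in: The bottle stands upright (within about 6 degrees) on the shaker's plate, its axis within 25 mm of the plate's centre, released and at rest; the paddle has sprung back to the middle (within 0.06 rad); the jar, beaker, tub and wooden frame are within 30 mm of where they began (all of step 1 and value of joint paddle between -0.06 and 0.06 rad and distance of each of jar, beaker, tub, mould from where it was at the start of the episode below 0.03 m); the robot touches nothing.
It fails at once if the paddle is pushed the wrong way, away from the shaker ((y of plate in the frame of console above 0 m and value of joint paddle below -0.2 rad) or (y of plate in the frame of console below 0 m and value of joint paddle above 0.2 rad)).
It fails at once if the paddle is pushed before the bottle stands on the plate (((y of plate in the frame of console above 0 m and value of joint paddle above 0.2 rad) or (y of plate in the frame of console below 0 m and value of joint paddle below -0.2 rad)) and not (horizontal distance between bottle_center and plate below 0.025 m and angle between bottle_center's own z axis and vertical below 0.1 rad and z of bottle_center in the frame of plate between 0.054 and 0.066 m)).
It fails at once if the bottle is dropped or slammed onto the shaker (contact force between bottle and shaker above 60 N).
It fails at once if a bystander is shoved or knocked over (distance of any of jar, beaker, tub, mould from where it was at the start of the episode above 0.03 m or angle between any of jar, beaker, tub, mould's own z axis and vertical above 0.4 rad).
It also fails if it takes over 59 s, if anything falls off the work surface, if the arm or the gripper's body presses on something with over 40 N, if the wrist force passes 120 N, or if a joint passes its speed limit or range.

### The arm

A 6-joint arm with a two-finger parallel gripper is mounted at the origin on the work surface. World frame = base frame: x ahead of the robot, y to its left, z up, the work surface at z = 0. Lengths are in m, angles in rad, forces in N, time in s.
With the tool pointing down it reaches from about 0.25 to 0.8 m from the base axis. Payload 8.5 kg.
Tool frame: the origin (TCP) lies midway between the tips of the shut fingers; the grasp point (between the pads) lies 19 mm behind it; z points along the fingers, y is the line along which they close (so a half turn about z gives the same grasp; the last joint's range is limited). The gripper opens to 85 mm and grips with 20 to 120 N. Pads are 22 mm wide; open, the fingers measure 114 mm over their backs; the gripper's body (76 mm by 85 mm) begins 54 mm behind the grasp point. The pads swing forward as they close: fully open they stand 13 mm farther back than shut.
Start: joints at [-1.323, 0.238, -0.013, 1.319, 0, 1.571], TCP at [0.129, -0.509, 0.231] pointing down, gripper open.
Joint ranges: [-2.66, 2.66], [-1.03, 1.9], [-1.14, 1.46], [-1.82, 2.27], [-1.45, 1.34], [-3.14, 3.14]. Speed limits (rad/s): [2.22, 2.22, 2.79, 3.14, 3.14, 3.14].

### API

Orientations are given as a unit quaternion [x, y, z, w].
In Python, from cell import r, eyes, spotter gives the robot as it stands.
- The arm moves only by the shell command python3 -m creep 'ROWS' [FORCE]. ROWS is JSON, a list of rows, each a list of 3 entries, a list of its own where there are three numbers: the shift along the tool's x, y, z as a fraction of full scale, then the turn about the tool's z as a fraction of full scale, then the finger opening in mm, from 0 to 85.4. In form: [[[dx, dy, dz], spin, gripper], ...]. A call has 1 to 10 rows; each row is the pose to reach, as a shift and turn from the pose commanded when the call began, along the tool's axes at that moment, turning the shorter way round; what a row does not reach only later rows make up. Full scale, the value 1, is 250 mm for a shift and pi rad for a turn. A row lasts 1/12 s, in which the tool goes at most 41.7 mm and 7.16 degrees, less where a joint would pass 70% of its speed; a pose out of reach is approached as far as the arm can. A call with a number of a shift or a turn outside -1 to 1 is refused whole. A call with a gripper value outside its range is refused whole. The fingers move at their own pace and stop on an object; FORCE is the grip in N (left out, the last holds). Time passes only in rows, so rows that repeat a pose let the fingers close. It gives the time, the measured TCP pose, the force, the opening and the grip force at its end, in the units of the state.
- r.read_state(): the state, without advancing time (a new reading comes with each control period).
- eyes.grab_frame(name): name is "scene" or "top" or "wrist"; returns the picture (384x512x3 uint8, blue, green, red); there is no depth.
- eyes.get_calibration(name): a dict with "mtx" (3x3 intrinsics, pixels), "rvec" (rotation vector, rad) and "tvec" (3), from world to camera coordinates, as OpenCV has them. Camera axes: x right, y down, z forward; pixel columns grow to the right and rows downward; lengths in m; the calibration is good to about 2 mm. A picture is of the moment at which its call begins: read the wrist's pose just before it. get_calibration takes no time and is no camera call; for the wrist camera it gives the pose at the moment of the call.
- r.close_job(): hands the job in; it is judged then, once.
Trained networks look in the newest picture that a camera, given by its name, has taken for a name from the list of things; names that differ only in an ending like _2 or _b are one class to them, and where a whole thing is asked for, a point or a joint stands for the part that bears it (a point fixed in the world has none). Each returns a list of dicts, best first, with "conf" (0 to 1); they miss things now and then, are a little off and sometimes report something else, mostly with a low value. They report only what shows in the picture. A call takes as long as a camera call. They do not tell look-alikes from the thing itself.
- spotter.masks_of(camera, label): "pixels" (384x512 bool, what is visible of it).
- spotter.spot_point(camera, label): "location" ([x, y, z] in m, in world coordinates, good to about 4 mm: a listed point, or the origin of a listed thing).
The state is a dict: "time": time; "joint_pos": joint angles; "dq": joint speeds; "joint_torque": joint torques, N m; "eef_pos": TCP position; "ee_rot": TCP orientation; "force": force on the tool from outside, world axes, zero at the start; "moment": the same for the moment, N m; "finger_gap": finger opening in m; "gripper_force": force on a finger pad.
Only numpy, scipy, OpenCV 4.12 (cv2) and the standard library are available. Lean on these libraries where they do the work, as an engineer would, in place of code of your own. Each camera call takes 0.05 s, during which the arm holds its last target. There are 200 camera calls.

## Working session

There is one attempt and no reset: what is moved stays moved. The work goes in short steps, Python scripts to look and compute and a shell command to move; the robot and the scene stay as the last step left them, time stands still between calls to the robot, and variables do not carry over. Pictures are saved under pics/ and viewed, at most 10 in all, crops included, and the job is handed in when it is done.

```bash
mkdir -p pics; ls
python3 - <<'E'
from cell import r, eyes, spotter
import cv2,numpy as np
s=r.read_state();print(s['time'],s['eef_pos'],s['ee_rot'],s['finger_gap'])
a=eyes.grab_frame("scene");b=eyes.grab_frame("top")
cv2.imwrite("pics/a.png",cv2.resize(np.vstack([a,b]),(450*1,675))[:600] if 0 else cv2.resize(np.hstack([a,b]),(800,300)))
for cam in("scene","top"):
  for n in["bottle_center","bottle","plate","shaker","console","shield_edge","paddle_tip","jar","beaker","tub","mould"]:
    print(cam,n,[(np.round(d['location'],3).tolist(),round(d['conf'],2)) for d in spotter.spot_point(cam,n)[:3]])
E
```

```text
pics
0.0 [ 0.12866232 -0.5085785   0.23067711] [ 9.92335268e-01  1.23572736e-01 -8.31799440e-05 -6.98995306e-04] 0.08524970905346228
scene bottle_center [([0.512, -0.002, 0.028], 0.69)]
scene bottle [([0.453, 0.022, 0.026], 0.65)]
scene plate [([0.578, -0.323, 0.058], 0.84), ([0.362, 0.296, 0.001], 0.18)]
scene shaker [([0.581, -0.329, -0.002], 0.89), ([0.359, -0.275, -0.002], 0.69)]
scene console [([0.596, 0.329, -0.001], 0.73), ([0.799, 0.296, -0.001], 0.61)]
scene shield_edge [([0.784, 0.292, 0.208], 0.91), ([0.578, 0.326, 0.211], 0.74)]
scene paddle_tip [([0.776, 0.288, 0.108], 0.6), ([0.568, 0.324, 0.11], 0.54)]
scene jar [([0.373, -0.01, -0.003], 0.78), ([0.508, -0.003, 0.024], 0.32)]
scene beaker [([0.358, -0.275, -0.002], 0.94), ([0.57, 0.327, 0.112], 0.41)]
scene tub [([0.363, 0.291, -0.003], 0.7), ([0.571, 0.324, 0.111], 0.29)]
scene mould [([0.758, 0.049, 0.001], 0.69)]
top bottle_center [([0.509, -0.0, 0.024], 0.66)]
top bottle [([0.453, 0.021, 0.028], 0.95)]
top plate [([0.578, -0.329, 0.056], 0.74)]
top shaker [([0.578, -0.329, 0.002], 0.74)]
top console [([0.8, 0.301, -0.002], 0.81), ([0.594, 0.333, 0.004], 0.65)]
top shield_edge [([0.579, 0.324, 0.207], 0.69), ([0.779, 0.292, 0.206], 0.59)]
top paddle_tip [([0.776, 0.286, 0.109], 0.5), ([0.572, 0.325, 0.107], 0.43)]
top jar [([0.378, -0.015, -0.0], 0.61)]
top beaker []
top tub [([0.362, 0.293, -0.001], 0.8)]
top mould [([0.755, 0.049, -0.003], 0.85)]
```

View pics/a.png

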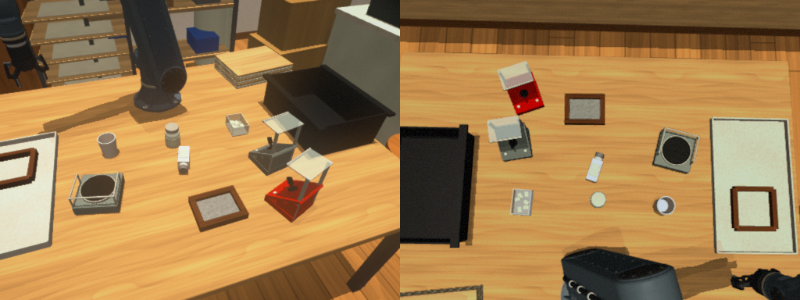

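The grey console is at top-view pixel ≈(515,140) in the composite and the red one at (522,95). The grey one at about (0.595, 0.331) fits the description, because the red one is explicitly not meant. The shaker stands right at (0.578, -0.329), so the paddle must go towards -y. The bottle lies with its cap at about (0.566, -0.023).

The tool can't be tilted through this interface. I'll pinch the very end of the cap so the bottle can swing down to vertical.

```bash
cat > h.py <<'E'
from cell import r, eyes, spotter
import cv2,numpy as np
from scipy.spatial.transform import Rotation as R
def go(p,yang=None):
    "shift/spin in move units to bring TCP to world p with tool y at yang deg"
    s=r.read_state();M=R.from_quat(s['ee_rot']).as_matrix()
    d=M.T@(np.array(p)-s['eef_pos'])/0.25
    a=np.degrees(np.arctan2(M[1,1],M[0,1])); sp=0
    if yang is not None: sp=-((yang-a+180)%360-180)/180
    print("t",round(s['time'],2),"tcp",np.round(s['eef_pos'],4),"yang",round(a,1),"z",np.round(M[:,2],3),"j",np.round(s['joint_pos'],2),"F",np.round(s['force'],1),"gap",round(s['finger_gap']*1000,1),"gf",s['gripper_force'])
    print("shift",np.round(d,3),"spin",round(sp,4))
E
python3 - <<'E'
from h import *
a=eyes.grab_frame("scene");c=a[130:290,80:430]
cv2.imwrite("pics/b.png",cv2.resize(c,(800,366),interpolation=cv2.INTER_CUBIC))
E
python3 -m creep '[[[1,-0.66,0],-0.4,85],[[1,-0.66,0],-0.4,85],[[1,-0.66,0],-0.4,85],[[1,-0.66,0],-0.4,85],[[1,-0.66,0],-0.4,85],[[1,-0.66,0],-0.4,85],[[1,-0.66,0],-0.4,85],[[1,-0.66,0],-0.4,85],[[1,-0.66,0],-0.4,85],[[1,-0.66,0],-0.4,85]]'
python3 -c "from h import *;go([.572,-.025,.2],68.6)"
```

```text
time: 2.08
eef_pos: [0.3315, -0.2866, 0.2314]
ee_rot: [0.729, 0.684, 0.0, 0.0]
force: [-0.3, 0.8, 0.0]
finger_gap: 0.0853
gripper_force: 0.0
t 2.08 tcp [ 0.3315 -0.2866  0.2314] yang -3.7 z [ 0. -0. -1.] j [-0.71  0.09 -0.2   1.28  0.    0.92] F [-0.3  0.8  0. ] gap 85.3 gf 0.0
shift [1.106 0.893 0.126] spin -0.4014
```

View pics/b.png

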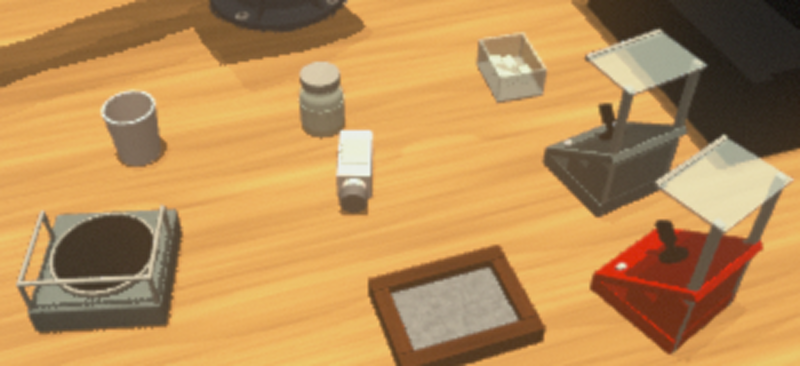

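The enlarged crop confirms it: the grey console is at crop (620,160) and the red look-alike at (690,260). The bottle's cap is at (352,195), pointing away from the robot.

```bash
python3 -m creep '[[[1,0.89,0.1],-0.4,75],[[1,0.89,0.1],-0.4,75],[[1,0.89,0.1],-0.4,75],[[1,0.89,0.1],-0.4,75],[[1,0.89,0.1],-0.4,75],[[1,0.89,0.1],-0.4,75],[[1,0.89,0.1],-0.4,75],[[1,0.89,0.1],-0.4,75],[[1,0.89,0.1],-0.4,75],[[1,0.89,0.1],-0.4,75]]' >/dev/null
python3 - <<'E'
from h import *
go([.572,-.025,.12],68.6)
a=eyes.grab_frame("wrist");cv2.imwrite("pics/c.png",a)
for n in("bottle_center","bottle"):
  print(n,[(np.round(d['location'],3).tolist(),round(d['conf'],2)) for d in spotter.spot_point("wrist",n)[:2]])
k=eyes.get_calibration("wrist")
Rm=cv2.Rodrigues(np.array(k['rvec'],float))[0];C=-Rm.T@np.array(k['tvec']).ravel();print("cam",C,"fwd",Rm[2])
def pix(u,v,z):
    d=Rm.T@np.linalg.inv(k['mtx'])@[u,v,1];return C+d*(z-C[2])/d[2]
m=spotter.masks_of("wrist","bottle")
if m:
    m=m[0]['pixels'];v,u=np.nonzero(m);P=np.array([pix(x,y,.023)[:2] for x,y in zip(u[::5],v[::5])])
    d0=np.array([.931,-.365]);print("mask s range",(P@d0).min(),(P@d0).max(),"ref center s",np.dot([.5105,-.001],d0))
    print(cv2.minAreaRect((P*1000).astype(np.float32)))
    print("px",u.min(),u.max(),v.min(),v.max())
E
```

```text
t 2.92 tcp [ 0.5722 -0.0523  0.2052] yang 68.0 z [-0.001  0.    -1.   ] j [-0.09  0.33  0.05  1.29  0.    0.29] F [-0.1 -0.9 -1. ] gap 75.0 gf 0.0
shift [0.041 0.101 0.341] spin -0.0034
bottle_center [([0.511, -0.005, 0.024], 0.63)]
bottle [([0.447, 0.02, 0.026], 0.75)]
cam [ 0.50951813 -0.02899274  0.34764905] fwd [ 0.24264558 -0.10240696 -0.96469474]
```

View pics/c.png

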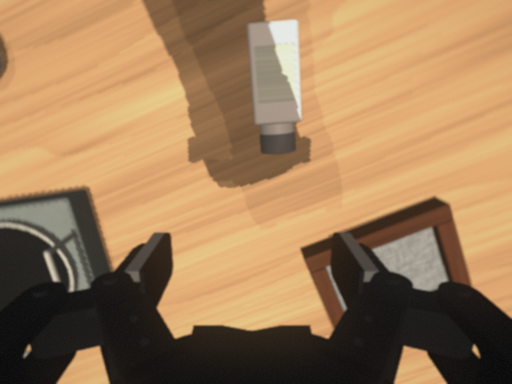

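The wrist view shows the bottle with its base at (273,22) and the dark cap ending at (278,153). The fingers are at the bottom of the picture.

Run:
```python
from h import *
k=eyes.get_calibration("wrist")
Rm=cv2.Rodrigues(np.array(k['rvec'],float))[0];C=-Rm.T@np.array(k['tvec']).ravel()
def pix(u,v,z):
    d=Rm.T@np.linalg.inv(k['mtx'])@[u,v,1];return C+d*(z-C[2])/d[2]
e=pix(278.5,153,.023);b=(pix(248,23,.046)+pix(298,20,.046))/2
bl=(pix(254,124,.046)+pix(300,120,.046))/2
print(e,b,bl,"width",np.linalg.norm(pix(248,23,.046)-pix(298,20,.046)),"len",np.linalg.norm((e-b)[:2]),np.degrees(np.arctan2(*(e-b)[1::-1])),np.degrees(np.arctan2(*(bl-b)[1::-1])))
```

```text
[ 0.56655949 -0.02237904  0.023     ] [0.45233551 0.01530245 0.046     ] [ 0.53427878 -0.01332079  0.046     ] width 0.04402951345655455 len 0.12027889691457515 -18.25726894038026 -19.254589518728473
```

```bash
python3 -m creep '[[[0.04,0.101,0.1],-0.014,70],[[0.04,0.101,0.25],-0.014,70],[[0.04,0.101,0.4],-0.014,70],[[0.04,0.101,0.55],-0.014,70],[[0.04,0.101,0.68],-0.014,70],[[0.04,0.101,0.74],-0.014,70],[[0.04,0.101,0.765],-0.014,70],[[0.04,0.101,0.765],-0.014,70]]' 
python3 -c "from h import *;go([.5717,-.0245,.013],70.5);cv2.imwrite('pics/d.png',eyes.grab_frame('wrist'))"
```

```text
time: 3.78
eef_pos: [0.5703, -0.0279, 0.0141]
ee_rot: [0.176, 0.984, -0.0, -0.001]
force: [0.3, -0.3, 0.8]
finger_gap: 0.0699
gripper_force: 0.0
t 3.78 tcp [ 0.5703 -0.0279  0.0141] yang 69.8 z [-0.002  0.    -1.   ] j [-0.05  0.47 -0.26  0.84  0.    0.3 ] F [ 0.3 -0.3  0.8] gap 69.9 gf 0.0
shift [-0.001  0.015  0.004] spin -0.0041
```

View pics/d.png

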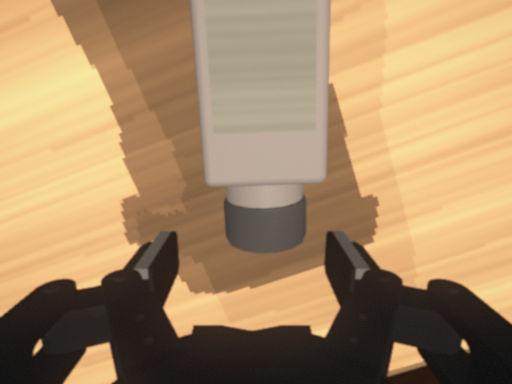

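The cap is at (265,220), about 5 mm right of the finger midline. The pads overlap only its last few millimetres, as intended. I'll centre, close lightly and lift.

```bash
python3 -m creep '[[[0,0.018,0.004],-0.004,60],[[0,0.018,0.004],-0.004,40],[[0,0.018,0.004],-0.004,30],[[0,0.018,0.004],-0.004,30],[[0,0.018,0.004],-0.004,30],[[0,0.018,0.004],-0.004,30]]' 20
python3 -m creep '[[[0,0,-0.03],0,30],[[0,0,-0.06],0,30],[[0,0,-0.09],0,30],[[0,0,-0.12],0,30],[[0,0,-0.15],0,30],[[0,0,-0.18],0,30],[[0,0,-0.21],0,30],[[0,0,-0.24],0,30],[[0,0,-0.27],0,30],[[0,0,-0.27],0,30]]'
python3 - <<'E'
from h import *
go([.57,-.025,.08],70.5)
a=eyes.grab_frame("scene");b=eyes.grab_frame("wrist")
c=cv2.resize(a[150:270,160:320],(512,384))
cv2.imwrite('pics/e.png',cv2.resize(np.hstack([c,b]),(800,300)))
E
```

```text
time: 4.33
eef_pos: [0.5741, -0.0232, 0.0151]
ee_rot: [0.168, 0.986, 0.0, 0.001]
force: [2.7, -0.4, 5.6]
finger_gap: 0.0349
gripper_force: 19.8
time: 5.17
eef_pos: [0.5739, -0.0232, 0.0835]
ee_rot: [0.168, 0.986, 0.0, 0.001]
force: [0.6, -0.1, 1.3]
finger_gap: 0.0299
gripper_force: 0.0
t 5.17 tcp [ 0.5739 -0.0232  0.0835] yang 70.7 z [ 0.003 -0.    -1.   ] j [-0.04  0.41 -0.16  1.    0.    0.3 ] F [ 0.6 -0.1  1.3] gap 29.9 gf 0.0
shift [ 0.013 -0.012  0.014] spin 0.001
```

View pics/e.png

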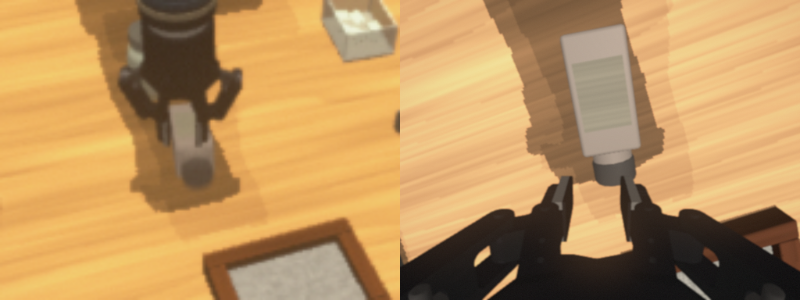

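The cap slipped out and the bottle lies slightly turned: cap end at wrist (277,236), base corners (207,47) and (288,32). I'll relocate it and take a deeper, lower grip.

Run:
```python
from h import *
k=eyes.get_calibration("wrist")
Rm=cv2.Rodrigues(np.array(k['rvec'],float))[0];C=-Rm.T@np.array(k['tvec']).ravel()
def pix(u,v,z):
    d=Rm.T@np.linalg.inv(k['mtx'])@[u,v,1];return C+d*(z-C[2])/d[2]
e=pix(276,235,.018);b=(pix(207,47,.046)+pix(288,32,.046))/2
bl=(pix(236,200,.046)+pix(305,189,.046))/2
print(e,b,bl,"len",np.linalg.norm((e-b)[:2]))
for p in(e,bl):print(np.degrees(np.arctan2(*(p-b)[1::-1])))
m=spotter.masks_of("wrist","bottle")
if m:
    m=m[0]['pixels'].astype(np.uint8);print(cv2.minAreaRect(cv2.findNonZero(m)))
u=(bl-b)[:2];u/=np.linalg.norm(u);t=b[:2]+.117*u;print(u,t)
go([*t,.08],np.degrees(np.arctan2(u[1],u[0]))+90)
```

```text
[ 0.60198521 -0.01498398  0.018     ] [0.4790165  0.00711093 0.046     ] [ 0.56350881 -0.00822039  0.046     ] len 0.12493794340038998
-10.186165843439225
-10.284549701146418
((263.69622802734375, 136.7132110595703), (202.90167236328125, 84.89558410644531), 79.3803482055664)
[ 0.98393322 -0.1785369 ] [ 0.59413668 -0.01377789]
t 5.32 tcp [ 0.5728 -0.0231  0.0816] yang 70.7 z [ 0.  0. -1.] j [-0.04  0.41 -0.17  1.    0.    0.3 ] F [ 1.2 -0.2  0.4] gap 30.4 gf 0.0
shift [-0.068  0.064  0.006] spin -0.0502
```

```bash
python3 -m creep '[[[-0.034,0.032,0],-0.025,70],[[-0.068,0.064,0],-0.05,70],[[-0.068,0.064,0],-0.05,70],[[-0.068,0.064,0],-0.05,70],[[-0.068,0.064,0],-0.05,70]]' >/dev/null
python3 - <<'E'
from h import *
go([.594,-.0138,.006],79.7)
a=eyes.grab_frame("wrist");cv2.imwrite("pics/f.png",a)
print([[(np.round(d['location'],3).tolist(),round(d['conf'],2)) for d in spotter.spot_point("wrist",n)[:2]] for n in("bottle_center","bottle")])
E
```

```text
t 5.73 tcp [ 0.5933 -0.0138  0.081 ] yang 79.5 z [-0.001  0.    -1.   ] j [-0.02  0.44 -0.11  1.02 -0.    0.16] F [-0.4  0.  -1. ] gap 69.9 gf 0.0
shift [-0.003  0.001  0.3  ] spin -0.0009
[[([0.538, -0.005, 0.022], 0.64)], [([0.474, 0.008, 0.027], 0.8)]]
```

View pics/f.png

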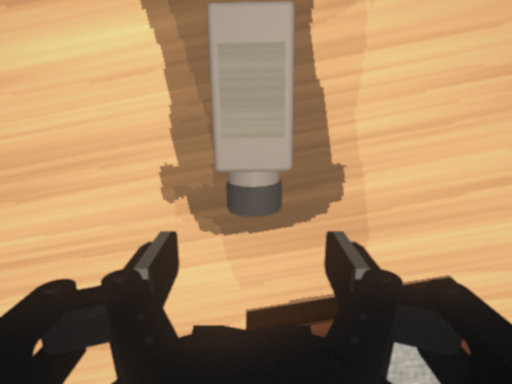

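The bottle is now centred between the fingers, with its cap at (254,195). I'll descend and grip deeper.

```bash
python3 -m creep '[[[0,0,0.12],0,60],[[0,0,0.24],0,55],[[0,0,0.298],0,50],[[0,0,0.298],0,45],[[0,0,0.298],0,30],[[0,0,0.298],0,30],[[0,0,0.298],0,30],[[0,0,0.298],0,30]]' 20
python3 -m creep '[[[0,0,-0.03],0,30],[[0,0,-0.06],0,30],[[0,0,-0.1],0,30],[[0,0,-0.15],0,30],[[0,0,-0.2],0,30],[[0,0,-0.25],0,30],[[0,0,-0.3],0,30],[[0,0,-0.3],0,30]]'
python3 - <<'E'
from h import *
go([.594,-.0138,.08],79.7)
a=eyes.grab_frame("scene");b=eyes.grab_frame("wrist")
c=cv2.resize(a[150:270,160:320],(512,384))
cv2.imwrite('pics/g.png',cv2.resize(np.hstack([c,b]),(800,300)))
E
```

```text
time: 6.55
eef_pos: [0.5949, -0.0137, 0.0083]
ee_rot: [0.09, 0.996, 0.0, 0.001]
force: [-0.5, 1.0, -1.4]
finger_gap: 0.0365
gripper_force: 21.7
time: 7.22
eef_pos: [0.5959, -0.0137, 0.0856]
ee_rot: [0.09, 0.996, 0.0, 0.002]
force: [0.0, 0.4, -2.6]
finger_gap: 0.0365
gripper_force: 22.8
t 7.22 tcp [ 0.5959 -0.0137  0.0856] yang 79.7 z [ 0.005 -0.    -1.   ] j [-0.02  0.44 -0.11  1.02  0.    0.16] F [ 0.   0.4 -2.6] gap 36.5 gf 22.79791921377182
shift [ 0.007 -0.002  0.023] spin -0.0001
```

View pics/g.png

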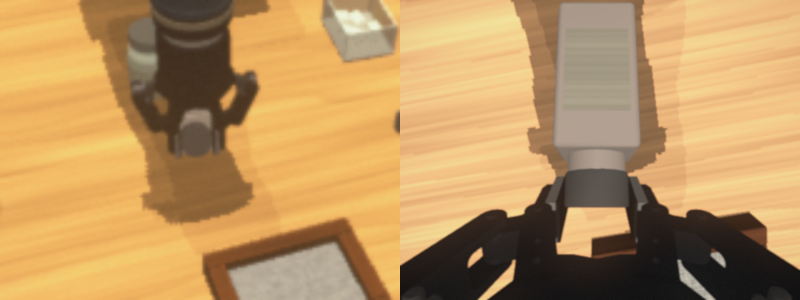

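It holds with the bottle nearly level at about 2.6 N of weight, showing up in the wrist view at (597,110). I'll raise it so the base can hang free, then ease the grip to let it swing.

```bash
python3 -m creep '[[[0,0,-0.05],0,30],[[0,0,-0.09],0,30],[[0,0,-0.09],0,36],[[0,0,-0.09],0,36],[[0,0,-0.09],0,36]]' 
python3 -m creep '[[[0,0,0],0,36.3],[[0,0,0],0,36.3]]' ;python3 -m creep '[[[0,0,0],0,36.5],[[0,0,0],0,36.5]]'
python3 - <<'E'
from h import *
go([.594,-.0138,.08],79.7)
b=eyes.grab_frame("wrist")
print([[(np.round(d['location'],3).tolist(),round(d['conf'],2)) for d in spotter.spot_point(c,n)[:2]] for c in("wrist","scene")for n in("bottle_center","bottle")])
E
```

```text
time: 7.73
eef_pos: [0.5939, -0.0137, 0.104]
ee_rot: [0.09, 0.996, 0.0, -0.0]
force: [-0.3, -0.2, -2.7]
finger_gap: 0.0363
gripper_force: 22.9
time: 7.9
eef_pos: [0.5937, -0.0137, 0.1039]
ee_rot: [0.09, 0.996, 0.0, -0.001]
force: [0.9, -0.3, -2.5]
finger_gap: 0.036
gripper_force: 15.3
time: 8.07
eef_pos: [0.594, -0.0137, 0.1043]
ee_rot: [0.09, 0.996, 0.0, -0.0]
force: [-0.3, 0.3, -2.7]
finger_gap: 0.0365
gripper_force: 10.3
t 8.07 tcp [ 0.594  -0.0137  0.1043] yang 79.7 z [-0.001  0.    -1.   ] j [-0.02  0.42 -0.08  1.07  0.    0.16] F [-0.3  0.3 -2.7] gap 36.5 gf 10.295935571193695
shift [-0.    -0.     0.097] spin -0.0002
[[([0.571, -0.012, 0.07], 0.89)], [([0.541, -0.004, 0.019], 0.63)], [([0.548, -0.006, 0.08], 0.63)], [([0.498, 0.007, 0.048], 0.54)]]
```

Easing the grip works: the bottle has swung to about 59° with the base at z≈0.02. I'll ease a little more.

```bash
python3 -m creep '[[[0,0,0],0,36.6],[[0,0,0],0,36.6]]' ;python3 -m creep '[[[0,0,0],0,36.7],[[0,0,0],0,36.7]]'
python3 - <<'E'
from h import *
go([.594,-.0138,.08],79.7)
b=eyes.grab_frame("wrist");eyes.grab_frame("scene")
print([[(np.round(d['location'],3).tolist(),round(d['conf'],2)) for d in spotter.spot_point(c,n)[:2]] for c in("wrist","scene")for n in("bottle_center","bottle")])
E
```

```text
time: 8.48
eef_pos: [0.5941, -0.0137, 0.1046]
ee_rot: [0.09, 0.996, 0.0, -0.0]
force: [-0.9, -0.6, -2.5]
finger_gap: 0.0365
gripper_force: 7.8
time: 8.65
eef_pos: [0.5941, -0.0137, 0.1046]
ee_rot: [0.09, 0.996, 0.0, -0.0]
force: [0.3, -0.1, -2.5]
finger_gap: 0.0366
gripper_force: 5.4
t 8.65 tcp [ 0.5941 -0.0137  0.1046] yang 79.7 z [-0.  0. -1.] j [-0.02  0.42 -0.08  1.07  0.    0.16] F [ 0.3 -0.1 -2.5] gap 36.6 gf 5.431337803602219
shift [ 0.    -0.001  0.098] spin -0.0001
[[], [([0.554, -0.005, 0.013], 0.57)], [([0.581, -0.012, 0.07], 0.96)], [([0.565, -0.003, 0.011], 0.68)]]
```

```bash
python3 -m creep '[[[0,0,0],0,36.75],[[0,0,0],0,36.8],[[0,0,0],0,36.8]]'
python3 - <<'E'
from h import *
b=eyes.grab_frame("wrist");eyes.grab_frame("scene");
print([[(np.round(d['location'],3).tolist(),round(d['conf'],2)) for d in spotter.spot_point(c,n)[:2]] for c in("wrist","scene")for n in("bottle_center","bottle")])
cv2.imwrite('pics/i.png',b)
E
```

```text
time: 9.2
eef_pos: [0.5941, -0.0137, 0.1046]
ee_rot: [0.09, 0.996, 0.0, 0.0]
force: [0.2, 0.7, -2.3]
finger_gap: 0.037
gripper_force: 3.1
[[], [([0.572, -0.01, 0.005], 0.58)], [], [([0.585, -0.005, 0.006], 0.97), ([0.754, 0.048, 0.001], 0.28)]]
```

The bottle hangs about 7° from vertical with its base a few mm up. I'll lower it until it touches, then release.

```bash
python3 -m creep '[[[0,0,0.01],0,36.8],[[0,0,0.02],0,36.8],[[0,0,0.03],0,36.8],[[0,0,0.03],0,36.8]]'
python3 - <<'E'
from h import *
b=eyes.grab_frame("wrist");eyes.grab_frame("scene");
print([[(np.round(d['location'],3).tolist(),round(d['conf'],2)) for d in spotter.spot_point(c,n)[:2]] for c in("wrist","scene")for n in("bottle_center","bottle")])
cv2.imwrite('pics/j.png',b)
E
```

```text
time: 9.83
eef_pos: [0.5941, -0.0136, 0.097]
ee_rot: [0.09, 0.996, 0.0, 0.0]
force: [-0.4, -0.1, 0.4]
finger_gap: 0.0369
gripper_force: 3.5
[[], [([0.583, -0.01, 0.001], 0.8)], [([0.589, -0.016, 0.064], 0.89)], [([0.589, -0.009, 0.002], 0.87)]]
```

```bash
python3 -m creep '[[[0,0,0],0,45],[[0,0,0],0,55],[[0,0,0],0,60],[[0,0,0],0,60],[[0,0,0],0,60]]'
python3 - <<'E'
from h import *
b=eyes.grab_frame("wrist");a=eyes.grab_frame("scene");eyes.grab_frame("top")
print([[(np.round(d['location'],3).tolist(),round(d['conf'],2)) for d in spotter.spot_point(c,n)[:2]] for c in("wrist","scene","top")for n in("bottle_center","bottle")])
for n in("plate","console","paddle_tip","shield_edge"):
  print(n,[[(np.round(d['location'],3).tolist(),round(d['conf'],2)) for d in spotter.spot_point(c,n)[:2]] for c in("scene","top")])
c=cv2.resize(a[150:270,160:320],(512,384))
cv2.imwrite('pics/k.png',cv2.resize(np.hstack([c,b]),(800,300)))
go([.588,-.0115,.082])
E
```

```text
time: 10.55
eef_pos: [0.5941, -0.0137, 0.0971]
ee_rot: [0.09, 0.996, 0.0, 0.0]
force: [-0.2, -0.1, -0.1]
finger_gap: 0.0598
gripper_force: 0.0
[[], [([0.584, -0.012, 0.004], 0.79)], [([0.59, -0.014, 0.064], 0.87)], [([0.592, -0.008, 0.001], 0.55), ([0.373, -0.012, -0.004], 0.35)], [([0.576, -0.329, 0.056], 0.48)], [([0.598, 0.331, 0.003], 0.54)]]
plate [[([0.577, -0.325, 0.059], 0.93)], [([0.579, -0.328, 0.054], 0.62)]]
console [[([0.598, 0.329, 0.003], 0.83), ([0.8, 0.297, -0.0], 0.58)], [([0.801, 0.297, 0.0], 0.67), ([0.596, 0.332, 0.001], 0.59)]]
paddle_tip [[([0.57, 0.328, 0.11], 0.63), ([0.775, 0.286, 0.108], 0.45)], [([0.777, 0.288, 0.109], 0.53), ([0.57, 0.328, 0.102], 0.47)]]
shield_edge [[([0.576, 0.329, 0.207], 0.74)], [([0.577, 0.326, 0.209], 0.55)]]
t 11.4 tcp [ 0.5941 -0.0137  0.0971] yang 79.7 z [-0.  0. -1.] j [-0.02  0.43 -0.09  1.06  0.    0.16] F [-0.5  0.7 -0.3] gap 60.0 gf 0.0
shift [0.026 0.004 0.06 ] spin 0
```

View pics/k.png

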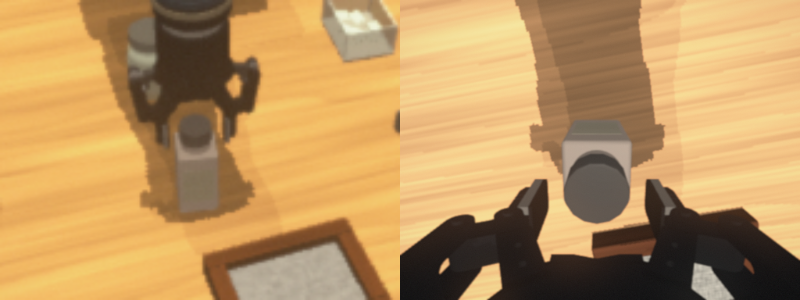

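The bottle stands upright, with the cap top at wrist ≈(252,239). I'll regrip 15 mm lower and firmly, and lift.

```bash
python3 - <<'E'
from h import *
k=eyes.get_calibration("wrist")
Rm=cv2.Rodrigues(np.array(k['rvec'],float))[0];C=-Rm.T@np.array(k['tvec']).ravel()
d=Rm.T@np.linalg.inv(k['mtx'])@[252.5,239,1];p=C+d*(.12-C[2])/d[2];print(p);go([p[0],p[1],.082])
E
python3 -m creep '[[[0.02,0,0.02],0,60],[[0.02,0,0.04],0,60],[[0.02,0,0.06],0,60],[[0.02,0,0.06],0,50],[[0.02,0,0.06],0,40],[[0.02,0,0.06],0,30],[[0.02,0,0.06],0,30],[[0.02,0,0.06],0,30],[[0.02,0,0.06],0,30]]' 40
python3 -m creep '[[[0,0,-0.04],0,30],[[0,0,-0.12],0,30],[[0,0,-0.22],0,30],[[0,0,-0.32],0,30],[[0,0,-0.42],0,30],[[0,0,-0.48],0,30],[[0,0,-0.48],0,30]]'
python3 - <<'E'
from h import *
go([.578,-.327,.2])
b=eyes.grab_frame("wrist");a=eyes.grab_frame("scene")
print([[(np.round(d['location'],3).tolist(),round(d['conf'],2)) for d in spotter.spot_point(c,n)[:2]] for c in("wrist","scene")for n in("bottle_center","bottle")])
E
```

```text
[ 0.58208866 -0.01146311  0.12      ]
t 11.4 tcp [ 0.5941 -0.0137  0.0971] yang 79.7 z [-0.  0. -1.] j [-0.02  0.43 -0.09  1.06  0.    0.16] F [-0.5  0.7 -0.3] gap 60.0 gf 0.0
shift [0.049 0.    0.06 ] spin 0
time: 12.15
eef_pos: [0.5892, -0.0128, 0.082]
ee_rot: [0.09, 0.996, 0.0, -0.0]
force: [-0.1, 0.1, -2.8]
finger_gap: 0.0446
gripper_force: 41.0
time: 12.73
eef_pos: [0.5909, -0.0128, 0.2065]
ee_rot: [0.09, 0.996, 0.0, 0.003]
force: [0.1, 0.5, -2.0]
finger_gap: 0.0444
gripper_force: 41.5
t 12.73 tcp [ 0.5909 -0.0128  0.2065] yang 79.7 z [ 0.006 -0.    -1.   ] j [-0.02  0.36  0.09  1.3   0.    0.16] F [ 0.1  0.5 -2. ] gap 44.4 gf 41.45772099494934
shift [-0.174 -1.246  0.026] spin 0
[[], [([0.585, -0.011, 0.13], 0.71)], [([0.594, -0.013, 0.182], 0.7), ([0.576, -0.326, 0.055], 0.5)], [([0.592, -0.008, 0.125], 0.72)]]
```

```bash
python3 -m creep '[[[-0.02,-0.05,0],0,30],[[-0.04,-0.14,0],0,30],[[-0.06,-0.25,0],0,30],[[-0.08,-0.37,0],0,30],[[-0.1,-0.49,0],0,30],[[-0.12,-0.61,0],0,30],[[-0.14,-0.73,0],0,30],[[-0.16,-0.84,0],0,30],[[-0.18,-0.93,0],0,30],[[-0.18,-0.97,0],0,30]]'
python3 -c "from h import *;go([.580,-.327,.2065])"
```

```text
time: 13.87
eef_pos: [0.5896, -0.263, 0.2008]
ee_rot: [0.091, 0.996, -0.0, -0.001]
force: [-0.1, 0.1, -2.6]
finger_gap: 0.0448
gripper_force: 41.5
t 13.87 tcp [ 0.5896 -0.263   0.2008] yang 79.5 z [-0.001 -0.    -1.   ] j [-0.42  0.46  0.24  1.35 -0.   -0.24] F [-0.1  0.1 -2.6] gap 44.8 gf 41.51219308376312
shift [-0.009 -0.259 -0.023] spin 0
```

```bash
python3 -m creep '[[[0,-0.08,0],0,30],[[-0.01,-0.17,0],0,30],[[-0.01,-0.24,0],0,30],[[-0.01,-0.26,0],0,30],[[-0.01,-0.26,0],0,30]]'
python3 - <<'E'
from h import *
go([.580,-.327,.15])
b=eyes.grab_frame("wrist");a=eyes.grab_frame("scene");t=eyes.grab_frame("top")
print([[(np.round(d['location'],3).tolist(),round(d['conf'],2)) for d in spotter.spot_point(c,n)[:2]] for c in("wrist","scene","top")for n in("bottle_center","bottle","plate")])
c=cv2.resize(a[180:330,40:240],(512,384))
cv2.imwrite('pics/l.png',cv2.resize(np.hstack([c,b]),(800,300)))
E
```

```text
time: 14.28
eef_pos: [0.5801, -0.325, 0.2012]
ee_rot: [0.091, 0.996, 0.0, -0.001]
force: [-0.7, -0.2, -2.5]
finger_gap: 0.0442
gripper_force: 41.6
t 14.28 tcp [ 0.5801 -0.325   0.2012] yang 79.6 z [-0.001  0.001 -1.   ] j [-0.51  0.5   0.3   1.38 -0.   -0.33] F [-0.7 -0.2 -2.5] gap 44.2 gf 41.584433913230896
shift [-0.001 -0.008  0.205] spin 0
[[([0.58, -0.322, 0.057], 0.38)], [([0.576, -0.326, 0.122], 0.88)], [([0.58, -0.326, 0.056], 0.62)], [([0.58, -0.324, 0.183], 0.71)], [([0.583, -0.321, 0.118], 0.71)], [([0.579, -0.323, 0.057], 0.82), ([0.358, -0.273, 0.002], 0.65)], [], [([0.579, -0.317, 0.121], 0.62)], [([0.579, -0.328, 0.055], 0.94)]]
```

View pics/l.png

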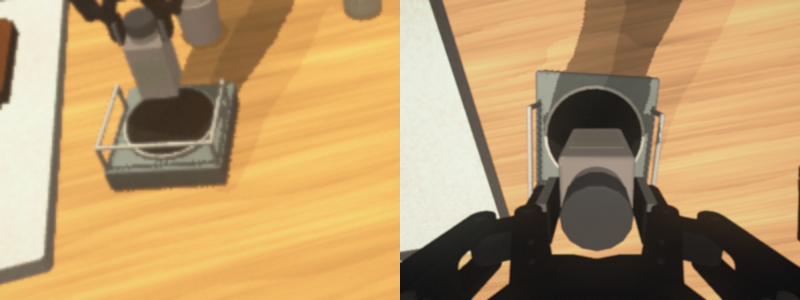

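The bottle hangs upright over the plate (left crop (150,60), plate (170,120)). I'll lower it, slowly at the end.

```bash
python3 -m creep '[[[0,-0.005,0.06],0,30],[[0,-0.005,0.13],0,30],[[0,-0.005,0.19],0,30],[[0,-0.005,0.22],0,30],[[0,-0.005,0.235],0,30],[[0,-0.005,0.242],0,30],[[0,-0.005,0.242],0,30]]'
python3 -m creep '[[[0,0,0.004],0,30],[[0,0,0.008],0,30],[[0,0,0.008],0,30]]'
```

```text
time: 15.47
eef_pos: [0.5808, -0.3251, 0.1418]
ee_rot: [0.09, 0.996, 0.0, 0.0]
force: [0.6, -0.1, -1.6]
finger_gap: 0.0446
gripper_force: 41.6
time: 15.72
eef_pos: [0.5808, -0.3252, 0.14]
ee_rot: [0.09, 0.996, -0.0, 0.0]
force: [0.5, 0.8, -2.7]
finger_gap: 0.0449
gripper_force: 41.6
```

```bash
python3 -m creep '[[[0,0,0.004],0,30],[[0,0,0.008],0,30],[[0,0,0.008],0,30]]'; python3 -m creep '[[[0,0,0.004],0,30],[[0,0,0.006],0,30],[[0,0,0.006],0,30]]'
```

```text
time: 15.97
eef_pos: [0.5805, -0.325, 0.1374]
ee_rot: [0.09, 0.996, 0.0, -0.0]
force: [0.1, -0.1, -1.7]
finger_gap: 0.0443
gripper_force: 41.6
time: 16.22
eef_pos: [0.5808, -0.3251, 0.1365]
ee_rot: [0.09, 0.996, -0.0, 0.0]
force: [-0.1, -0.1, 1.2]
finger_gap: 0.0447
gripper_force: 42.0
```

```bash
python3 -m creep '[[[0,0,0],0,46],[[0,0,0],0,50],[[0,0,0],0,60],[[0,0,0],0,65],[[0,0,0],0,65],[[0,0,-0.05],0,65],[[0,0,-0.15],0,65],[[0,0,-0.3],0,70],[[0,0,-0.45],0,70],[[0,0,-0.5],0,70]]'
python3 - <<'E'
from h import *
b=eyes.grab_frame("wrist");a=eyes.grab_frame("scene");t=eyes.grab_frame("top")
print([[(np.round(d['location'],3).tolist(),round(d['conf'],2)) for d in spotter.spot_point(c,n)[:1]] for c in("wrist","scene","top")for n in("bottle_center","bottle","plate")])
c=cv2.resize(a[180:330,40:240],(512,384))
k=cv2.resize(a[110:260,300:500],(512,384))
cv2.imwrite('pics/m.png',cv2.resize(np.hstack([c,k]),(800,300)))
q=lambda c,n:[np.round(d['location'],3).tolist() for d in spotter.spot_point(c,n)[:2]]
for n in("console","paddle_tip","shield_edge"):print(n,q("scene",n),q("top",n))
go([.55,.25,.3])
E
```

```text
time: 17.05
eef_pos: [0.5816, -0.3257, 0.2668]
ee_rot: [0.09, 0.996, -0.001, 0.003]
force: [0.1, -0.4, 0.3]
finger_gap: 0.07
gripper_force: 0.0
[[], [([0.575, -0.323, 0.06], 0.93)], [], [([0.579, -0.325, 0.118], 0.65)], [([0.581, -0.322, 0.058], 0.91)], [([0.578, -0.327, 0.055], 0.8)], [([0.58, -0.323, 0.118], 0.57)], [([0.582, -0.324, 0.055], 0.76)], [([0.578, -0.327, 0.055], 0.91)]]
console [[0.597, 0.332, 0.001], [0.798, 0.296, -0.003]] [[0.798, 0.298, -0.001], [0.598, 0.33, 0.0]]
paddle_tip [[0.569, 0.327, 0.108], [0.775, 0.289, 0.108]] [[0.571, 0.325, 0.106], [0.779, 0.287, 0.107]]
shield_edge [[0.579, 0.326, 0.209], [0.784, 0.291, 0.215]] [[0.784, 0.292, 0.206], [0.576, 0.326, 0.208]]
t 17.95 tcp [ 0.5806 -0.3251  0.261 ] yang 79.7 z [ 0.  0. -1.] j [-0.51  0.49  0.44  1.52  0.   -0.33] F [ 0.3 -0.3  0.7] gap 69.9 gf 0.0
shift [ 0.533  2.241 -0.156] spin 0
```

View pics/m.png

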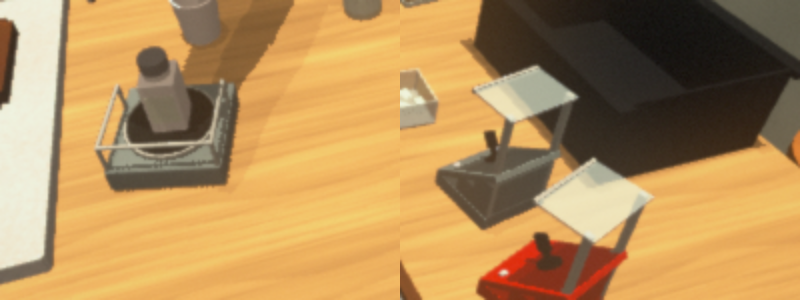

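The bottle stands in the middle of the plate at (0.580, -0.324); the plate is at (0.578, -0.327). In the right half, the grey box with its paddle at (490,145) is the one I want.

To stay clear of the shield I'll turn the open gripper fore-and-aft. I'll come in low from the front and use the forward finger to push the paddle sideways.

```bash
python3 -m creep '[[[0.03,0.1,0],0,80],[[0.06,0.2,0],0,80],[[0.1,0.32,0],0,80],[[0.14,0.44,0],0,80],[[0.18,0.56,0],0,80],[[0.22,0.68,0],0,80],[[0.26,0.8,0],0,80],[[0.3,0.9,0],0,80],[[0.34,1,0],0,80],[[0.34,1,0],0,80]]' >/dev/null; python3 -m creep '[[[0.06,0.12,0],0.038,85],[[0.12,0.24,0],0.077,85],[[0.18,0.36,0],0.116,85],[[0.24,0.48,0],0.155,85],[[0.3,0.6,0],0.194,85],[[0.36,0.72,0],0.232,85],[[0.42,0.84,0],0.271,85],[[0.48,0.94,0],0.31,85],[[0.54,1,0],0.348,85],[[0.54,1,0],0.387,85]]'
python3 - <<'E'
from h import *
c,s=.985,.174
tip=np.array([.570,.3265])
def w(x,y):return tip+[c*x-s*y,s*x+c*y]   # console axes, relative to tip
for x,y in((-.112,.028),(-.052,.028),(-.052,.002)):print(w(x,y));go([*w(x,y),.082],10)
E
```

```text
time: 19.62
eef_pos: [0.4522, 0.209, 0.2612]
ee_rot: [0.641, 0.767, 0.0, -0.0]
force: [0.4, -0.3, -0.1]
finger_gap: 0.0849
gripper_force: 0.0
[0.454808 0.334592]
t 19.62 tcp [0.4522 0.209  0.2612] yang 10.2 z [-0.     0.001 -1.   ] j [ 0.43  0.18 -0.01  1.38  0.    1.82] F [ 0.4 -0.3 -0.1] gap 84.9 gf 0.0
shift [0.492 0.1   0.717] spin 0.0014
[0.513908 0.345032]
t 19.62 tcp [0.4522 0.209  0.2612] yang 10.2 z [-0.     0.001 -1.   ] j [ 0.43  0.18 -0.01  1.38  0.    1.82] F [ 0.4 -0.3 -0.1] gap 84.9 gf 0.0
shift [0.491 0.34  0.717] spin 0.0014
[0.518432 0.319422]
t 19.62 tcp [0.4522 0.209  0.2612] yang 10.2 z [-0.     0.001 -1.   ] j [ 0.43  0.18 -0.01  1.38  0.    1.82] F [ 0.4 -0.3 -0.1] gap 84.9 gf 0.0
shift [0.387 0.339 0.717] spin 0.0014
```

```bash
python3 -m creep '[[[0.15,0.03,0],0,85],[[0.3,0.06,0],0,85],[[0.45,0.1,0],0,85],[[0.492,0.1,0.1],0,85],[[0.492,0.1,0.25],0,85],[[0.492,0.1,0.4],0,85],[[0.492,0.1,0.55],0,85],[[0.492,0.1,0.67],0,85],[[0.492,0.1,0.717],0,85],[[0.492,0.1,0.717],0,85]]'
python3 - <<'E'
from h import *
b=eyes.grab_frame("wrist");a=eyes.grab_frame("scene")
q=lambda c,n:[(np.round(d['location'],3).tolist(),round(d['conf'],2)) for d in spotter.spot_point(c,n)[:2]]
for n in("console","paddle_tip","shield_edge"):print(n,q("wrist",n),q("scene",n))
c=cv2.resize(a[110:260,300:500],(512,384))
cv2.imwrite('pics/n.png',cv2.resize(np.hstack([c,b]),(800,300)))
E
```

```text
time: 20.45
eef_pos: [0.4545, 0.3303, 0.0786]
ee_rot: [0.64, 0.768, -0.003, -0.001]
force: [-0.1, 0.3, 0.5]
finger_gap: 0.0852
gripper_force: 0.0
console [([0.594, 0.332, -0.002], 0.69)] [([0.595, 0.328, -0.002], 0.59), ([0.797, 0.294, -0.005], 0.58)]
paddle_tip [] [([0.779, 0.287, 0.11], 0.66)]
shield_edge [] [([0.785, 0.293, 0.212], 0.81), ([0.575, 0.325, 0.207], 0.73)]
```

View pics/n.png

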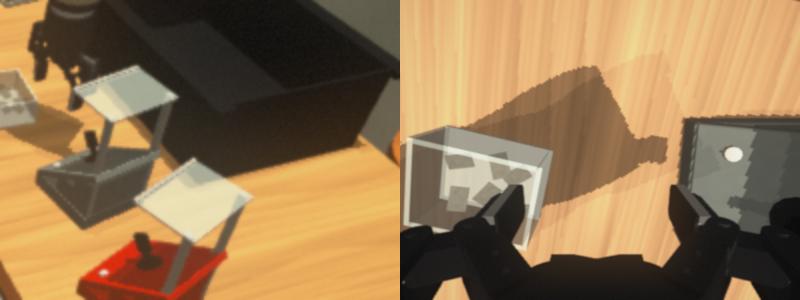

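The gripper is in front of the box (left crop (70,60)). In the wrist view the console's front edge is square to the finger line. That was one picture more than the ten allowed, so from here I go by numbers only. I'll advance the finger beside the paddle.

```bash
python3 -m creep '[[[0.006,0.06,-0.01],0,85.4],[[0.006,0.13,-0.01],0,85.4],[[0.006,0.19,-0.01],0,85.4],[[0.006,0.24,-0.01],0,85.4],[[0.006,0.24,-0.01],0,85.4],[[0.006,0.24,-0.01],0,85.4]]'
python3 - <<'E'
from h import *
eyes.grab_frame("wrist");eyes.grab_frame("scene");eyes.grab_frame("top")
q=lambda c,n:[(np.round(d['location'],3).tolist(),round(d['conf'],2)) for d in spotter.spot_point(c,n)[:2]]
for n in("console","paddle_tip"):print(n,q("wrist",n),q("scene",n),q("top",n))
go([.5184,.3194,.082],10)
E
```

```text
time: 21.35
eef_pos: [0.5151, 0.3441, 0.0845]
ee_rot: [0.64, 0.768, 0.0, -0.0]
force: [-0.9, -0.1, -0.0]
finger_gap: 0.0853
gripper_force: 0.0
console [([0.598, 0.333, -0.005], 0.91)] [([0.799, 0.294, -0.004], 0.87), ([0.598, 0.328, 0.002], 0.71)] [([0.594, 0.331, 0.002], 0.8), ([0.801, 0.296, 0.0], 0.77)]
paddle_tip [([0.569, 0.324, 0.106], 0.73)] [([0.569, 0.328, 0.11], 0.44)] [([0.569, 0.324, 0.103], 0.57), ([0.777, 0.286, 0.108], 0.35)]
t 21.8 tcp [0.5146 0.3441 0.0845] yang 10.4 z [ 0.  0. -1.] j [ 0.59  0.48 -0.04  1.05  0.    1.98] F [ 1.1  0.1 -1.4] gap 85.2 gf 0.0
shift [-0.1   -0.003  0.01 ] spin 0.0024
```

```bash
python3 -m creep '[[[-0.02,0,0.01],0,85.4],[[-0.04,0,0.01],0,85.4],[[-0.06,0,0.01],0,85.4],[[-0.075,0,0.01],0,85.4],[[-0.075,0,0.01],0,85.4]]'
python3 - <<'E'
from h import *
eyes.grab_frame("wrist");eyes.grab_frame("scene");eyes.grab_frame("top")
q=lambda c,n:[(np.round(d['location'],3).tolist(),round(d['conf'],2)) for d in spotter.spot_point(c,n)[:2]]
for n in("paddle_tip",):print(n,q("wrist",n),q("scene",n),q("top",n))
go([.5184,.3194,.082],10)
E
```

```text
time: 22.22
eef_pos: [0.5182, 0.3248, 0.0818]
ee_rot: [0.64, 0.768, -0.0, -0.0]
force: [-0.6, 1.9, -0.1]
finger_gap: 0.0854
gripper_force: 0.8
paddle_tip [] [([0.779, 0.289, 0.108], 0.62), ([0.573, 0.316, 0.109], 0.42)] [([0.574, 0.318, 0.105], 0.38), ([0.778, 0.286, 0.111], 0.38)]
t 22.52 tcp [0.5182 0.3259 0.0818] yang 10.4 z [-0.  0. -1.] j [ 0.56  0.47 -0.06  1.04  0.    1.95] F [-0.8  1.  -0.4] gap 85.3 gf 0.7147691154386848
shift [-0.026 -0.004 -0.001] spin 0.0024
```

Contact made at about 0.2 rad. I'll push a further 7 mm and hold.

```bash
python3 -m creep '[[[-0.014,0,0],0,85.4],[[-0.028,0,0],0,85.4],[[-0.028,0,0],0,85.4],[[-0.028,0,0],0,85.4]]'
python3 - <<'E'
from h import *
eyes.grab_frame("scene");eyes.grab_frame("top")
q=lambda c,n:[(np.round(d['location'],3).tolist(),round(d['conf'],2)) for d in spotter.spot_point(c,n)[:2]]
for n in("paddle_tip",):print(n,q("scene",n),q("top",n))
F=[]
for i in range(5):
    eyes.grab_frame("top");F.append(r.read_state()['force'])
print(np.mean(F,0));go([.5184,.3194,.082],10)
E
```

```text
time: 22.85
eef_pos: [0.5196, 0.3188, 0.0819]
ee_rot: [0.64, 0.768, 0.0, -0.0]
force: [-0.7, 2.6, -0.7]
finger_gap: 0.0855
gripper_force: 1.4
paddle_tip [([0.576, 0.31, 0.106], 0.59), ([0.777, 0.288, 0.108], 0.4)] [([0.574, 0.31, 0.102], 0.55), ([0.78, 0.287, 0.112], 0.51)]
[-0.65868721  2.93001347 -0.75408797]
t 23.3 tcp [0.5195 0.3189 0.0818] yang 10.4 z [ 0.  0. -1.] j [ 0.55  0.46 -0.07  1.04  0.    1.94] F [-0.6  3.2  0. ] gap 85.7 gf 1.358407298102975
shift [ 0.003 -0.004 -0.001] spin 0.0024
```

The tip has moved about 16.5 mm, so the angle is roughly 0.35 rad. I'll push 1 mm more and hold for over a second.

```bash
python3 -m creep '[[[-0.005,0,0],0,85.4],[[-0.005,0,0],0,85.4],[[-0.005,0,0],0,85.4],[[-0.005,0,0],0,85.4],[[-0.005,0,0],0,85.4],[[-0.005,0,0],0,85.4],[[-0.005,0,0],0,85.4],[[-0.005,0,0],0,85.4],[[-0.005,0,0],0,85.4],[[-0.005,0,0],0,85.4]]';python3 -m creep '[[[0,0,0],0,85.4],[[0,0,0],0,85.4],[[0,0,0],0,85.4],[[0,0,0],0,85.4],[[0,0,0],0,85.4],[[0,0,0],0,85.4]]'
python3 -m creep '[[[0.02,0,0],0,85.4],[[0.04,0,0],0,85.4],[[0.06,0,0],0,85.4],[[0.08,0,0],0,85.4],[[0.11,0,0],0,85.4],[[0.13,-0.02,0],0,85.4],[[0.13,-0.1,0],0,85.4],[[0.13,-0.2,0],0,85.4],[[0.13,-0.3,0],0,85.4],[[0.13,-0.3,0],0,85.4]]'
python3 - <<'E'
from h import *
eyes.grab_frame("scene");eyes.grab_frame("top")
q=lambda c,n:[(np.round(d['location'],3).tolist(),round(d['conf'],2)) for d in spotter.spot_point(c,n)[:2]]
for n in("paddle_tip","bottle_center","bottle","plate","jar","beaker","tub","mould"):print(n,q("scene",n),q("top",n))
go([.45,.33,.15],10)
E
```

```text
time: 24.13
eef_pos: [0.5197, 0.3176, 0.0819]
ee_rot: [0.64, 0.768, 0.0, -0.0]
force: [-0.6, 2.1, -0.7]
finger_gap: 0.0854
gripper_force: 1.5
time: 24.63
eef_pos: [0.5197, 0.3176, 0.0819]
ee_rot: [0.64, 0.768, 0.0, -0.0]
force: [-0.5, 2.0, -1.7]
finger_gap: 0.0854
gripper_force: 1.5
time: 25.47
eef_pos: [0.4353, 0.3346, 0.0815]
ee_rot: [0.639, 0.769, -0.002, -0.001]
force: [0.7, 0.7, -0.5]
finger_gap: 0.0855
gripper_force: 0.0
paddle_tip [([0.773, 0.287, 0.108], 0.55), ([0.57, 0.328, 0.11], 0.41)] [([0.776, 0.29, 0.109], 0.56)]
bottle_center [([0.583, -0.329, 0.121], 0.96)] [([0.579, -0.326, 0.116], 0.8), ([0.579, -0.319, 0.056], 0.41)]
bottle [([0.581, -0.318, 0.055], 0.68)] [([0.579, -0.323, 0.058], 0.62)]
plate [([0.578, -0.323, 0.055], 0.89)] [([0.578, -0.329, 0.055], 0.65)]
jar [([0.374, -0.009, -0.002], 0.86), ([0.576, -0.326, 0.056], 0.65)] []
beaker [([0.356, -0.276, -0.001], 0.63)] [([0.354, -0.27, 0.001], 0.76)]
tub [([0.579, -0.324, 0.059], 0.6), ([0.362, 0.29, -0.001], 0.56)] [([0.365, 0.294, 0.002], 0.7)]
mould [([0.757, 0.046, 0.001], 0.89)] [([0.756, 0.05, -0.002], 0.95), ([0.578, -0.328, 0.001], 0.64)]
t 26.37 tcp [0.4401 0.336  0.0819] yang 10.4 z [-0.  0. -1.] j [ 0.65  0.38 -0.21  0.98  0.    2.04] F [-1.   0.3  0.8] gap 85.3 gf 0.0
shift [-0.031  0.035 -0.273] spin 0.0023
```

```bash
python3 -m creep '[[[0,0,-0.1],0,85.4],[[0,0,-0.2],0,85.4],[[0,0,-0.2],0,85.4],[[0,0,-0.2],0,85.4]]'; python3 -c "
from h import *
print(r.close_job())"
```

```text
time: 26.7
eef_pos: [0.4409, 0.3366, 0.1332]
ee_rot: [0.64, 0.768, 0.001, 0.0]
force: [0.3, -0.0, 0.0]
finger_gap: 0.0856
gripper_force: 0.0
the job is handed in; nothing more can be done
None
```

The job is handed in, with no verdict shown: the bottle stands released within about 5 mm of the plate's centre, the paddle was held towards the shaker at about 0.35–0.4 rad (estimated) for over a second and sprang back, and the bystanders did not move; I viewed 11 pictures, one over the limit of 10.

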